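Blank off an air outlet and set the bleed valve two turns open

ROBOT

A 7-joint arm with a two-finger parallel gripper is mounted at the origin on a cart in front of the work surface, level with it; the furniture and walls round the work are solid. World frame = base frame: x ahead of the robot, y to its left, z up, the work surface at z = 0. Lengths are in m, angles in rad, forces in N, time in s.
With the tool pointing down it reaches from about 0.4 to 0.9 m from the base axis. Payload 5.6 kg.
Tool frame: the origin (TCP) lies between the finger pads, 19 mm behind the fingertips; this is the grasp point; z points along the fingers, y is the line along which they close (so a half turn about z gives the same grasp; the last joint's range is limited). The gripper opens to 92 mm and grips with 3 to 60 N. Pads are 20 mm wide; open, the fingers measure 128 mm over their backs; the gripper's body (75 mm by 189 mm) begins 69 mm behind the grasp point.
Start: joints at [-1.32, 0.468, -0.012, 1.603, 0.006, 1.071, -0.056], TCP at [0.188, 0.622, 0.233] pointing down, gripper open.
Joint ranges: [-2.53, 2.53], [-0.31, 2.02], [-1.57, 1.55], [0.28, 2.44], [-1.29, 4.43], [0.15, 1.84], [-2.92, 2.92]. Speed limits (rad/s): [2.57, 2.57, 3.14, 3.14, 3.14, 3.14, 3.14].

INTERFACE

Orientations are given as a 3x3 rotation matrix whose columns are the frame's x, y, z axes.
In Python, from cell import ctrl, read_camera, camera_info gives the robot as it stands.
- The arm moves only by the tool servo_tool, never from a script. Its argument "rows" is a list of rows, each a list of 3 entries, a list of its own where there are three numbers: the turn, a rotation vector about the tool's x, y, z in shares of 180 degrees (1.0 is 180 degrees), then the shift along the tool's x, y, z in fractions of the full range, 1 being 800 mm, then the opening, from -1 (shut) to 1 (fully open). In form: [[[ax, ay, az], [x, y, z], hand], ...]. A call has 1 to 12 rows; each row is the pose to reach, as a shift and turn from the pose commanded when the call began, along the tool's axes at that moment; what a row does not reach only later rows make up. A row lasts 1/8 s, in which the tool goes at most 62.5 mm and 10.7 degrees, less where a joint would pass 70% of its speed; a pose out of reach is approached as far as the arm can. Shift and turn numbers lie between -1 and 1, and a call with a number outside is refused. A call with a gripper value outside its range is refused whole. The fingers move at their own pace and stop on an object; "force" is the grip in N (left out, the last holds). Time passes only in rows, so rows that repeat a pose let the fingers close. It gives the time, the measured TCP pose, the force, the opening and the grip force at its end, in the units of the state.
- ctrl.read_state(): the state, without advancing time (a new reading comes with each control period).
- read_camera(name): name is "side" or "top"; returns (picture, depth): 384x512x3 uint8, red, green, blue; 384x512 float32, m along the optical axis (not along the pixel's ray), 0 where there is no reading.
- camera_info(name): a dict with "K" (3x3 intrinsics, pixels), "extrinsics" (4x4, takes a point from camera to world coordinates). Camera axes: x right, y down, z forward; pixel columns grow to the right and rows downward; lengths in m; the calibration is good to about 2 mm. A picture is of the moment at which its call begins. camera_info takes no time and is no camera call.
- ctrl.sign_off(): hands the job in; it is judged then, once.
The state is a dict: "t": time; "joints": joint angles; "joint_velocities": joint speeds; "joint_torque": joint torques, N m; "eef_pos": TCP position; "tcp_rot": TCP orientation; "wrist_force": force on the tool from outside, world axes, zero at the start; "ft_torque": the same for the moment, N m; "opening": finger opening in m; "finger_force": force on a finger pad.
Only numpy, scipy, OpenCV 4.12 (cv2) and the standard library are available. Lean on these libraries where they do the work, as an engineer would, in place of code of your own. Each camera call takes 0.05 s, during which the arm holds its last target. There are 200 camera calls.

TASK

Blank off the air manifold: set the blue blanking plug, black rubber rim down, fully into the round outlet recess and let go of it. Then, by its black crank knob, close the red valve wheel clockwise to its stop, back it off exactly two full turns, and finish while still gripping the knob so the sprung wheel stays there. Leave the plaster model, the white jar, the yellow cup and the red bite tray where they are.

Things in the scene. Friction and masses are not known exactly. Their poses are not given: they have to be found in the camera images.
- blanking_plug: loose blanking plug, about 60 g, standing upright on the table: a round disc 36 mm in diameter and 12 mm thick (lower half black rubber rim, upper half blue) with an upright blue stem 17 mm in diameter on its middle, total height 52 mm. Origin: centre of its underside; z runs up the stem. Grip the stem across, fingertips above the disc.
- plug_stem_top (a point): centre of the top of the plug's stem, 52 mm above its origin. The plug stands either behind the manifold or near the table's front edge on the right, beside a fixed furnace (body 197 mm high, with a higher round hood on it; keep clear)
- outlet_floor (a point): centre of the floor of the outlet recess on the manifold, 56 mm above the table: a round recess 40 mm in diameter and 10 mm deep in the top of an aluminium boss 56 mm in diameter (boss rim 66 mm above the table). The z axis points up. It is 123 mm from the valve axis. A seated plug has its origin here and its stem top 108 mm above the table.
- wheel_axis (a point): point on the vertical axis of the valve wheel, at the level of the top of the wheel, 90 mm above the table. The manifold (grey base plate 100 x 236 mm, aluminium block, brass bonnet, gauge on the front) is fixed to the table.
- valve_wheel (a joint): turning angle of the red valve wheel (95 mm over the rim), rad: 0 = closed at its stop, growing as it opens, anticlockwise seen from above, up to 20 at the open end; two turns open = 12.57. The wheel does not rise. About 0.08 N m of friction plus a return spring of 0.01 N m per rad towards closed: 2 to 5 N at the knob; let go when more than about 8 rad open, it runs back towards closed.
- crank_knob: black upright cylindrical crank knob on the wheel, 18 mm in diameter and 38.5 mm tall, 42 mm from the wheel's axis. It revolves freely on its own pin, so a gripper can lead it round the circle without turning. Origin: centre of its underside, 90 mm above the table, at the level of the wheel's top; knob top 129 mm above the table.
- plaster_model: bystander: loose beige plaster dental model on a dark blue base, 63 x 70 x 40 mm, origin at the centre of its underside
- white_jar: bystander: loose white jar, 66 mm in diameter, 64 mm high, origin at the centre of its underside
- yellow_cup: bystander: loose yellow cup, 88 mm in diameter, 97 mm high, origin at the centre of its underside
- red_bite_tray: bystander: loose flat red bite tray, 49 x 67 x 10 mm, origin at the centre of its underside
Not all that is in view belongs to the job. There is more than one size of the blanking_plug; the job needs the smaller.

How it is judged:
On the way, in this order (a step that is already met when the one before it is completed fails the run):
1. the plug sits fully in the outlet recess, rim down, and has been let go (horizontal distance between blanking_plug and outlet_floor below 0.006 m and z of blanking_plug in the frame of outlet_floor between -0.004 and 0.003 m and z of plug_stem_top in the frame of outlet_floor above 0.048 m and contact force between the fingers and blanking_plug below 0.1 N), for 0.2 s.
2. then the valve wheel is closed to its stop (value of joint valve_wheel below 0.08 rad), for 0.1 s.
At the end, for the whole second after the job is handed in: Plug in the recess, stem up, untouched (6 mm of centre, 3 mm of floor); wheel still, two turns (12.57 +-0.2 rad) from its stop, having been closed to within 0.08 rad; fingers still grip the knob (over 2 N, TCP within 20 mm of its axis) (all of step 1 and value of joint valve_wheel between 12.366 and 12.766 rad and velocity of joint valve_wheel between -0.1 and 0.1 rad/s and contact force between the fingers and crank_knob above 2 N and horizontal distance between the grasp point and crank_knob below 0.02 m); the arm keeps its last pose, push and grip.
It fails at once if a bystander (plaster model, white jar, yellow cup, red bite tray) is moved by more than 20 mm (distance of any of plaster_model, white_jar, yellow_cup, red_bite_tray from where it was at the start of the episode above 0.02 m).
It also fails if it takes over 72 s, if anything falls off the work surface, if the arm or the gripper's body presses on something with over 40 N, if the wrist force passes 120 N, or if a joint passes its speed limit or range.

## Working session

There is one attempt and no reset: what is moved stays moved. The work goes in short steps, Python scripts to look and compute and a tool call to move; the robot and the scene stay as the last step left them, time stands still between calls to the robot, and variables do not carry over. Pictures are saved under pics/ and viewed, at most 10 in all, crops included, and the job is handed in when it is done.

Besides the shell and the picture viewer there is one more tool, called as name(argument=value, ...) on one line, values as JSON. servo_tool: Moves the arm, as the interface text tells. Its arguments: {"type":"object","properties":{"rows":{"type":"array"},"force":{"type":"number"}},"required":["rows"]}

```bash
mkdir -p pics
cat > h.py <<'E'
import numpy as np, cv2
from cell import ctrl, read_camera, camera_info
def look(n,save=None):
    p,d=read_camera(n)
    if save: cv2.imwrite('pics/'+save,p[:,:,::-1])
    return p,d
def pts(n,d):
    c=camera_info(n);K=c['K'];E=np.array(c['extrinsics']);K=np.array(K)
    v,u=np.mgrid[:d.shape[0],:d.shape[1]]
    P=np.stack([(u-K[0,2])/K[0,0]*d,(v-K[1,2])/K[1,1]*d,d],-1)
    return P@E[:3,:3].T+E[:3,3]
def ray(n,u,v,z):
    c=camera_info(n);K=np.array(c['K']);E=np.array(c['extrinsics'])
    r=E[:3,:3]@np.linalg.solve(K,[u,v,1.]);o=E[:3,3]
    return o+r*(z-o[2])/r[2]
E
python3 - <<'E'
from h import *
for n in('side','top'):
    p,d=look(n,n+'1.png'); np.savez('/tmp/'+n+'1',p=p,d=d)
    print(n,np.round(np.array(camera_info(n)['extrinsics']),3).tolist(),np.array(camera_info(n)['K']).tolist())
s=ctrl.read_state();print(s)
E
```

```text
side [[0.933, -0.189, 0.306, 0.279], [-0.359, -0.438, 0.824, -0.824], [-0.021, -0.879, -0.476, 0.549], [0.0, 0.0, 0.0, 1.0]] [[403.9979696746546, 0.0, 255.4183898566299], [0.0, 403.9979696746546, 186.83895406422303], [0.0, 0.0, 1.0]]
top [[-0.028, -0.984, 0.178, 0.399], [-1.0, 0.03, 0.009, -0.021], [-0.014, -0.178, -0.984, 1.159], [0.0, 0.0, 0.0, 1.0]] [[346.55520422001973, 0.0, 255.86861319807892], [0.0, 346.55520422001973, 184.70339362727586], [0.0, 0.0, 1.0]]
{'t': 0.1, 'joints': array([-1.31998323,  0.46827525, -0.01162031,  1.60348693,  0.0060105 ,
        1.07140766, -0.05629778]), 'joint_velocities': array([-7.65165911e-05, -2.44453236e-03,  6.37616680e-04, -2.25791961e-03,
        5.38691942e-04,  1.23194044e-03, -4.11403881e-04]), 'joint_torque': array([ 8.74638936e-04, -5.21651173e+01, -1.26078387e-02, -2.44368285e+01,
       -5.68651815e-02,  1.40639089e-02,  4.05413209e-05]), 'eef_pos': array([0.1881591 , 0.62167353, 0.23246305]), 'tcp_rot': array([[-9.57134455e-01,  2.89643785e-01, -3.36438822e-04],
       [ 2.89643958e-01,  9.57133277e-01, -1.50557049e-03],
       [-1.14062342e-04, -1.53848086e-03, -9.99998810e-01]]), 'wrist_force': array([-0.31191367,  0.44495973, -0.25433844]), 'ft_torque': array([-0.02487597,  0.01852954, -0.02492847]), 'finger_force': 0.0, 'opening': 0.0921372441170508}
```

View pics/side1.png

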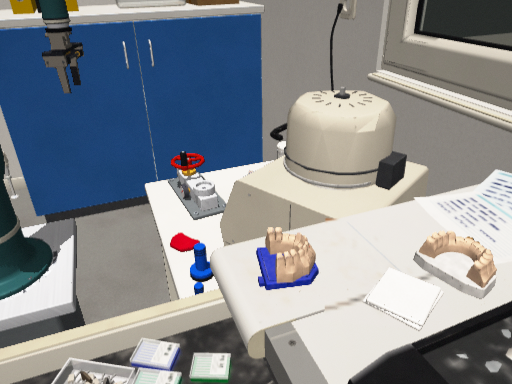

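View pics/top1.png

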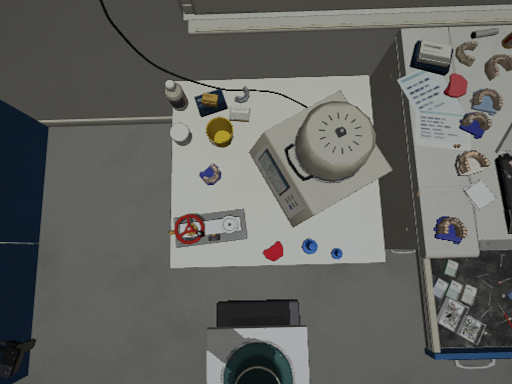

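The side view shows the manifold at (195,190), with the larger plug at (200,265) and the smaller one at (199,290), which the barrier partly hides. The top view shows the wheel at (189,229), the outlet at (230,225), the tray at (273,251), the large plug at (310,246) and the small plug at (337,254).

Run:
```python
from h import *
T=np.load('/tmp/top1.npz');S=np.load('/tmp/side1.npz')
a=cv2.resize(T['p'][200:275,165:265],None,fx=6,fy=6,interpolation=cv2.INTER_CUBIC)
a2=cv2.resize(T['p'][230:270,295:350],None,fx=6,fy=6,interpolation=cv2.INTER_CUBIC)
b=cv2.resize(S['p'][145:220,160:235],None,fx=5,fy=5,interpolation=cv2.INTER_CUBIC)[:,:]
im=np.zeros((600,800,3),np.uint8)
a=cv2.resize(T['p'][205:255,165:255],None,fx=5,fy=5,interpolation=cv2.INTER_CUBIC);im[:250,:450]=a
im[:240,460:790]=a2
im[250:600,:375]=cv2.resize(S['p'][145:215,160:235],None,fx=5,fy=5,interpolation=cv2.INTER_CUBIC)
im[250:600,400:650]=cv2.resize(S['p'][235:305,175:225],None,fx=5,fy=5,interpolation=cv2.INTER_CUBIC)
cv2.imwrite('pics/crops.png',im[:,:,::-1])
for n,D in(('top',T),('side',S)):
    h=cv2.cvtColor(D['p'],cv2.COLOR_RGB2HSV);W=pts(n,D['d'])
    for nm,m in(('blue',cv2.inRange(h,(100,120,50),(125,255,255))),('red',cv2.inRange(h,(0,150,80),(8,255,255))|cv2.inRange(h,(172,150,80),(180,255,255)))):
        k,l,st,c=cv2.connectedComponentsWithStats(m)
        for i in range(1,k):
            if 12<st[i,4]<1500:
                q=W[l==i];print(n,nm,st[i],c[i].round(1),np.percentile(q,5,axis=0).round(3),np.median(q,axis=0).round(3),np.percentile(q,95,axis=0).round(3))
```

```text
top blue [213  90  11  13  42] [219.   95.4] [0.905 0.1   0.02 ] [0.926 0.11  0.023] [0.942 0.124 0.026]
top blue [197 102   9   7  20] [200.2 105.2] [0.883 0.163 0.02 ] [0.888 0.177 0.023] [0.903 0.184 0.027]
top blue [460 120  24  19 215] [473.5 129.1] [ 0.675 -0.619  0.258] [ 0.695 -0.603  0.263] [ 0.712 -0.573  0.266]
top blue [200 167  13  11  83] [206.8 172.7] [0.641 0.138 0.006] [0.652 0.154 0.01 ] [0.666 0.176 0.013]
top blue [437 217  10   8  25] [439.9 219.8] [ 0.447 -0.495  0.261] [ 0.455 -0.48   0.264] [ 0.462 -0.472  0.266]
top blue [436 225  26  19 196] [449.3 235.5] [ 0.398 -0.522  0.259] [ 0.413 -0.503  0.263] [ 0.436 -0.47   0.266]
top blue [302 239  15  15 160] [309.4 246.1] [ 0.379 -0.196  0.014] [ 0.398 -0.175  0.018] [ 0.417 -0.157  0.073]
top blue [332 249  10  10  79] [336.5 253.4] [ 0.36  -0.274  0.009] [ 0.371 -0.261  0.013] [ 0.386 -0.251  0.054]
top blue [434 352  78   8 517] [473.3 355.5] [ 0.103 -0.64   0.2  ] [ 0.113 -0.552  0.205] [ 0.12  -0.463  0.209]
top red [445  79  21  18  56] [452.   90.4] [ 0.786 -0.585  0.263] [ 0.802 -0.547  0.272] [ 0.829 -0.
[... 550 characters left out ...]
 [ 0.409 -0.174  0.073]
side blue [257 248  61  42 927] [277.8 272.1] [ 0.397 -0.538  0.257] [ 0.411 -0.521  0.263] [ 0.451 -0.478  0.265]
side blue [194 282   9  13  92] [198.2 287.6] [ 0.364 -0.276  0.04 ] [ 0.37  -0.272  0.051] [ 0.377 -0.262  0.054]
side blue [170 349  10  21  57] [174.5 359.3] [ 0.289 -0.522  0.174] [ 0.296 -0.513  0.177] [ 0.302 -0.503  0.179]
side blue [132 364  27   5  45] [143. 366.] [ 0.253 -0.515  0.175] [ 0.262 -0.507  0.176] [ 0.275 -0.502  0.178]
side red [171 153  34  18 296] [188.1 161.1] [0.418 0.153 0.081] [0.463 0.189 0.087] [0.497 0.234 0.091]
side red [170 233  29  19 339] [182.3 242.4] [ 0.358 -0.093  0.005] [ 0.379 -0.073  0.011] [ 0.403 -0.04   0.012]
```

View pics/crops.png

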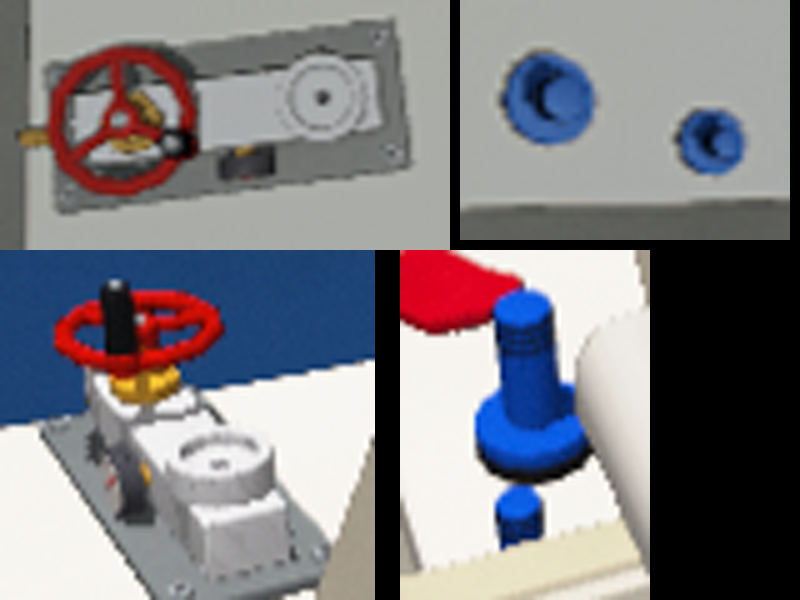

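The crops show three things:
- **Wheel and recess:** in the top view the wheel centre is near (189,229), the recess near (229.6,224.4) and the knob near (201,233.5).
- **Small plug:** it is at top (337,253), with its stem top at side (199,284).
- **Sizes:** next I'll fit circles on height slices in both views.

```bash
cat >> h.py <<'E'
from scipy.optimize import least_squares
def circ(q,r=None):
    f=lambda p:np.hypot(q[:,0]-p[0],q[:,1]-p[1])-p[2]
    s=least_squares(f,[*q[:,:2].mean(0),r or .03],loss='soft_l1',f_scale=.002);return s.x
def tri(ut,us):
    A=[];b=[]
    for n,(u,v) in(('top',ut),('side',us)):
        c=camera_info(n);K=np.array(c['K']);E=np.array(c['extrinsics'])
        r=E[:3,:3]@np.linalg.solve(K,[u,v,1.]);r/=np.linalg.norm(r);M=np.eye(3)-np.outer(r,r);A.append(M);b.append(M@E[:3,3])
    x=np.linalg.lstsq(np.vstack(A),np.hstack(b),rcond=None)[0];return x,[np.linalg.norm(M@x-bb) for M,bb in zip(A,b)]
E
cat > m.py <<'E'
from h import *
T=np.load('/tmp/top1.npz');S=np.load('/tmp/side1.npz')
for n,D in(('top',T),('side',S)):
    W=pts(n,D['d']);h=cv2.cvtColor(D['p'],cv2.COLOR_RGB2HSV);x,y,z=np.moveaxis(W,-1,0)
    vv,uu=np.mgrid[:384,:512]
    blue=(h[...,0]>100)&(h[...,0]<125)&(h[...,1]>120)
    for nm,b in(('small',(.33,.41,-.30,-.23)),('big',(.35,.45,-.22,-.14))):
        m=blue&(x>b[0])&(x<b[1])&(y>b[2])&(y<b[3])
        zt=np.percentile(z[m],97);t=m&(z>zt-.006)
        print(n,nm,'ztop',zt.round(4),'stemtop',W[t].mean(0).round(4),np.ptp(W[t],axis=0).round(3),'px',uu[t].mean().round(1),vv[t].mean().round(1),t.sum(),'disc',np.ptp(W[m],axis=0).round(3),W[m&(z<.025)].mean(0).round(4) if (m&(z<.025)).any() else '')
    red=((h[...,0]<8)|(h[...,0]>172))&(h[...,1]>150)
    m=red&(z>.07)&(z<.1)&(x>.35)&(x<.55)&(y>.1)&(y<.28)
    c0=circ(W[m],.045);m&=np.abs(np.hypot(x-c0[0],y-c0[1])-.044)<.008;c=circ(W[m],.045);print(n,'wheel',c.round(4),z[m].mean().round(4))
    g=(h[...,1]<60)&(h[...,2]>110)&(x>.40)&(x<.53)&(y>.03)&(y<.12)
    r=g&(z>.062)&(z<.071);fl=g&(z>.050)&(z<.060)
    print(n,'rim',r.sum(),W[r].mean(0).round(4),W[r].min(0).round(3),W[r].max(0).round(3),'rimfit',circ(W[r],.024).round(4),'floor',fl.sum(),W[fl].mean(0).round(4))
    k=(h[...,2]<90)&(h[...,1]<120)&(z>.1)&(z<.14)&(x>.38)&(x<.55)&(y>.1)&(y<.28)
    zt=np.percentile(z[k],95);t=k&(z>zt-.006);print(n,'knob',zt.round(4),W[t].mean(0).round(4),t.sum(),uu[t].mean(),vv[t].mean(), W[k].mean(0).round(4))
E
python3 m.py
```

```text
top small ztop 0.0544 stemtop [ 0.3729 -0.2641  0.0519] [0.015 0.013 0.006] px 339.0 253.4 25 disc [0.029 0.029 0.048] [ 0.3722 -0.2609  0.0117]
top big ztop 0.0734 stemtop [ 0.3991 -0.177   0.0714] [0.021 0.022 0.008] px 311.5 245.7 46 disc [0.045 0.045 0.071] [ 0.3972 -0.1747  0.0165]
top wheel [0.4608 0.1988 0.0411] 0.0882
top rim 111 [0.4732 0.0791 0.0659] [0.448 0.052 0.062] [0.499 0.106 0.071] rimfit [0.4737 0.0787 0.0239] floor 123 [0.4742 0.0798 0.0559]
top knob 0.1317 [0.4453 0.1611 0.1294] 12 198.83333333333334 232.91666666666666 [0.4447 0.1597 0.1272]
side small ztop 0.0542 stemtop [ 0.3712 -0.2695  0.052 ] [0.015 0.018 0.006] px 198.3 285.7 60 disc [0.015 0.018 0.019] 
side big ztop 0.0732 stemtop [ 0.396  -0.1842  0.0718] [0.02  0.022 0.007] px 199.2 246.8 74 disc [0.042 0.045 0.067] [ 0.3922 -0.191   0.0161]
side wheel [0.4582 0.1941 0.0416] 0.0865
side rim 143 [0.4713 0.0735 0.0659] [0.444 0.048 0.062] [0.499 0.105 0.069] rimfit [0.4711 0.0741 0.024 ] floor 127 [0.469  0.0696 0.0561]
side knob 0.1283 [0.4414 0.1551 0.1264] 16 182.625 153.375 [0.4413 0.1538 0.1154]
```

```bash
cat >> h.py <<'E'
def plan(p,ang,s=None,base=None):
    "shift mm and turn deg in tool axes from measured pose to TCP p with tool y at ang deg, z down"
    s=s or ctrl.read_state();R=s['tcp_rot'];y=np.array([np.cos(np.radians(ang)),np.sin(np.radians(ang)),0]);z=np.array([0,0,-1.])
    G=np.stack([np.cross(y,z),y,z],1)
    return cv2.Rodrigues(R.T@G)[0].ravel()*180/np.pi,(R.T@(np.array(p)-s['eef_pos']))*1000
E
python3 - <<'E'
from h import *
print('stem',tri((338.6,253),(198.5,284.3)),'rim',tri((229.7,224.2),(204,186.4)))
T=np.load('/tmp/top1.npz');W=pts('top',T['d']);x,y,z=np.moveaxis(W,-1,0)
m=(z>.15)&(z<.6)&(x>.3)&(x<.9)&(y>-.42)&(y<.1)
q=W[m];p=np.array([.372,-.266]);d=np.hypot(*(q[:,:2]-p).T);i=d.argmin();print('furn nearest',q[i],d[i])
print('corners minx',q[q[:,0].argmin()],'maxy',q[q[:,1].argmax()],'miny',q[q[:,1].argmin()])
m=(z>.15)&(x<.9)&(x>0)&(y<-.3);q=W[m];print('right stuff',q[q[:,1].argmax()])
for a,r,h in[(50,.48,.28),(24,.47,.28),(0,.46,.28),(-20,.46,.28),(-35.4,.46,.28)]:
    c=np.radians(a);print(a,*[v.round(1) for v in plan([r*np.cos(c),r*np.sin(c),h],max(a-27*(73-a)/108.4,-62.4))])
E
```

```text
stem (array([ 0.37352527, -0.26329746,  0.04943892]), [np.float64(0.0006340035657768937), np.float64(0.0006340035657769193)]) rim (array([0.47279349, 0.07556056, 0.06078862]), [np.float64(0.00014115937523838772), np.float64(0.00014115937523826534)])
furn nearest [ 0.49749432 -0.19671699  0.1783816 ] 0.14334908523182133
corners minx [ 0.47523754 -0.15035143  0.15539356] maxy [ 0.71194011 -0.02148301  0.15027202] miny [ 0.85234706 -0.41987152  0.25468461]
right stuff [ 0.69148807 -0.30001124  0.33654315]
50 [-0.1  0.  28.9] [-188.8 -208.3  -47.2]
24 [-0.1  0.1 61.4] [-355.6 -342.3  -47. ]
0 [-0.1  0.1 91.3] [-440.3 -516.4  -46.7]
-20 [-0.000e+00  1.000e-01  1.163e+02] [-459.3 -675.   -46.4]
-35.4 [-0.000e+00  1.000e-01  1.356e+02] [-436.  -796.   -46.3]
```

Careful with the scale: shifts go in shares of 800 mm and turns go in shares of 180 degrees. That gives: -480 mm / 800 = -0.6, -440 mm / 800 = -0.55, 84 degrees / 180 = 0.4667.

servo_tool(rows=[[[0,0,0.0333],[-0.0475,-0.0525,-0.0588],0.3],[[0,0,0.0667],[-0.095,-0.1038,-0.0588],0.3],[[0,0,0.0944],[-0.1413,-0.1563,-0.0588],0.3],[[0,0,0.1278],[-0.1888,-0.2088,-0.0588],0.3],[[0,0,0.1611],[-0.2363,-0.26,-0.0588],0.3],[[0,0,0.2056],[-0.2875,-0.3025,-0.0588],0.3],[[0,0,0.25],[-0.34,-0.3438,-0.0588],0.3],[[0,0,0.2944],[-0.3925,-0.3863,-0.0588],0.3],[[0,0,0.3389],[-0.445,-0.4275,-0.0588],0.3],[[0,0,0.3833],[-0.475,-0.4875,-0.0588],0.3],[[0,0,0.4278],[-0.5063,-0.55,-0.0588],0.3],[[0,0,0.4667],[-0.5313,-0.6,-0.0588],0.3]])

```text
t: 1.6
eef_pos: [0.4559, 0.0373, 0.2802]
tcp_rot: [[0.193, 0.981, -0.0], [0.981, -0.193, 0.0], [0.0, -0.0, -1.0]]
wrist_force: [1.2, 0.3, 0.3]
opening: 0.0602
finger_force: 0.0
```

Run:
```python
from h import *
s=ctrl.read_state();print(s['t'],s['eef_pos'],s['opening'],s['joints'].round(2))
for a,r,h in[(-15,.46,.28),(-35.4,.457,.15),(-35.4,.457,.037)]:
    c=np.radians(a);print(a,*[v.round(1) for v in plan([r*np.cos(c),r*np.sin(c),h],a-27*(73-a)/108.4)])
```

```text
1.6 [0.45589494 0.03733804 0.28022742] 0.060235329822101454 [-0.68  0.07  0.56  2.03 -0.04  1.05 -0.29]
-15 [-0.  -0.  25.8] [-155.7   18.9    0.2]
-35.4 [-0.  -0.  51.2] [-312.5  -23.4  130.2]
-35.4 [-0.  -0.  51.2] [-312.5  -23.3  243.2]
```

Scaled: -312 mm / 800 = -0.39, 130 mm / 800 = 0.1625, 51 degrees / 180 = 0.2833.

servo_tool(rows=[[[0,0,0.05],[-0.065,0.0075,0],0.3],[[0,0,0.1],[-0.13,0.015,0],0.3],[[0,0,0.1444],[-0.195,0.0238,0],0.3],[[0,0,0.1944],[-0.26,0.0075,0.025],0.3],[[0,0,0.2389],[-0.325,-0.01,0.075],0.3],[[0,0,0.2833],[-0.39,-0.0288,0.125],0.3],[[0,0,0.2833],[-0.39,-0.0288,0.1625],0.3],[[0,0,0.2833],[-0.39,-0.0288,0.1625],0.3],[[0,0,0.2833],[-0.39,-0.0288,0.1625],0.3]])

```text
t: 2.72
eef_pos: [0.3756, -0.2624, 0.1511]
tcp_rot: [[0.881, 0.473, 0.001], [0.473, -0.881, -0.0], [0.001, 0.001, -1.0]]
wrist_force: [0.6, 0.0, 0.0]
opening: 0.0597
finger_force: 0.0
```

Run:
```python
from h import *
p,d=look('top');q,e=look('side');s=ctrl.read_state();print(s['eef_pos'],s['joints'].round(2))
print(*[v.round(1) for v in plan([.3725,-.265,.037],-62.4)])
im=np.zeros((480,800,3),np.uint8)
im[:,:400]=cv2.resize(p[215:275,310:360],(400,480),interpolation=cv2.INTER_CUBIC);im[:,400:]=cv2.resize(q[200:320,150:250],(400,480),interpolation=cv2.INTER_CUBIC)
cv2.imwrite('pics/hover.png',im[:,:,::-1])
```

```text
[ 0.37616703 -0.26218314  0.15158053] [-0.17  0.33  0.83  2.17 -0.35  0.77 -0.18]
[ 0.1 -0.1  0.7] [ -4.8   0.6 114.6]
```

View pics/hover.png

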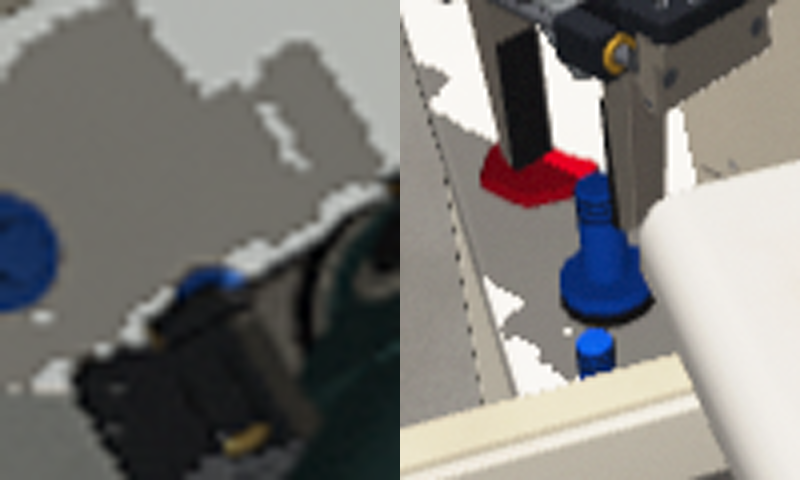

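The side view shows the open fingers above the small plug, whose stem top is at about (198,285), in the expected direction. Next I'll descend.

Scaled: 75 mm / 800 = 0.0938, 60 mm / 800 = 0.075.

servo_tool(rows=[[[0,0,0],[-0.0063,0,0.0375],0.3],[[0,0,0],[-0.0063,0,0.075],0.3],[[0,0,0],[-0.0063,0,0.0938],0.3],[[0,0,0],[-0.0063,0,0.0938],0.3],[[0,0,0],[-0.0063,0,0.0938],0.3]])

```text
t: 3.45
eef_pos: [0.3712, -0.2652, 0.0763]
tcp_rot: [[0.881, 0.472, 0.002], [0.472, -0.881, -0.001], [0.001, 0.001, -1.0]]
wrist_force: [-0.1, -0.0, 1.7]
opening: 0.0595
finger_force: 0.0
```

Run:
```python
from h import *
q,e=look('side');s=ctrl.read_state();print(s['eef_pos'],s['wrist_force'])
print(*[v.round(1) for v in plan([.3725,-.265,.037],-62.4)])
cv2.imwrite('pics/hover2.png',cv2.resize(q[220:310,150:250],(700,600),interpolation=cv2.INTER_CUBIC)[:,:,::-1])
```

```text
[ 0.37120609 -0.26517901  0.07629747] [-0.26732792 -0.75533658  0.50100189]
[ 0.1 -0.1  0.6] [ 1.2  0.4 39.3]
```

View pics/hover2.png

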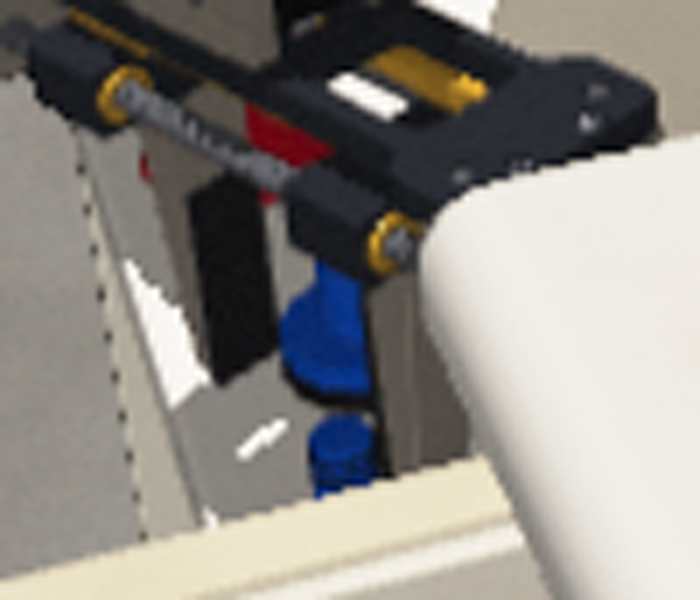

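The stem top at (342,437) in the crop sits between the fingertips, so I'll go down and close.

Scaled: 38 mm / 800 = 0.0475, 20 mm / 800 = 0.025.

servo_tool(rows=[[[0,0,0],[0.0013,0,0.025],0.3],[[0,0,0],[0.0013,0,0.0475],0.3],[[0,0,0],[0.0013,0,0.0475],0.3],[[0,0,0],[0.0013,0,0.0475],-1],[[0,0,0],[0.0013,0,0.0475],-1],[[0,0,0],[0.0013,0,0.0475],-1],[[0,0,0],[0.0013,0,0.0475],-1],[[0,0,0],[0.0013,0,0.0475],-1]], force=25)

```text
t: 4.5
eef_pos: [0.3715, -0.2646, 0.0375]
tcp_rot: [[0.882, 0.472, 0.001], [0.472, -0.882, -0.0], [0.0, 0.001, -1.0]]
wrist_force: [0.2, 0.4, 2.1]
opening: 0.0164
finger_force: 25.0
```

Run:
```python
from h import *
for p,a in[([.3715,-.2646,.2],-61.8),([.40,-.09,.22],-26),([.4715,.0755,.17],9)]: print(*[v.round(1) for v in plan(p,a)])
```

```text
[ 0. -0. -0.] [ 1.000e-01  1.000e-01 -1.625e+02]
[  0.   -0.  -35.8] [ 107.6 -140.4 -182.6]
[  0.    0.  -70.8] [ 248.7 -252.6 -132.6]
```

Scaled: -253 mm / 800 = -0.3163, -182 mm / 800 = -0.2275, -71 degrees / 180 = -0.3944.

servo_tool(rows=[[[0,0,0],[0,0,-0.05],-1],[[0,0,0],[0,0,-0.1],-1],[[0,0,0],[0,0,-0.1563],-1],[[0,0,0],[0,0,-0.2063],-1],[[0,0,-0.05],[0.0338,-0.0438,-0.2275],-1],[[0,0,-0.1],[0.0675,-0.0875,-0.2275],-1],[[0,0,-0.15],[0.1013,-0.1313,-0.2275],-1],[[0,0,-0.2],[0.135,-0.175,-0.2275],-1],[[0,0,-0.25],[0.1788,-0.21,-0.2188],-1],[[0,0,-0.3],[0.2225,-0.245,-0.2063],-1],[[0,0,-0.35],[0.2675,-0.2813,-0.1875],-1],[[0,0,-0.3944],[0.3113,-0.3163,-0.1663],-1]])

```text
t: 6.0
eef_pos: [0.4717, 0.0777, 0.1698]
tcp_rot: [[-0.164, 0.986, 0.0], [0.986, 0.164, 0.0], [0.0, 0.0, -1.0]]
wrist_force: [0.3, 0.5, -0.3]
opening: 0.0163
finger_force: 25.0
```

servo_tool(rows=[[[0,0,0],[0,0,0],-1],[[0,0,0],[0,0,0],-1]])

```text
t: 6.25
eef_pos: [0.4709, 0.0754, 0.1701]
tcp_rot: [[-0.158, 0.987, -0.001], [0.987, 0.158, -0.001], [-0.001, -0.001, -1.0]]
wrist_force: [0.3, 0.0, -1.3]
opening: 0.0162
finger_force: 25.0
```

Run:
```python
from h import *
p,d=look('top');q,e=look('side');s=ctrl.read_state();print(s['t'],s['eef_pos'],s['tcp_rot'].round(3).tolist(),s['opening'],s['finger_force'])
im=np.zeros((600,800,3),np.uint8)
im[:,:400]=cv2.resize(p[185:275,195:255],(400,600),interpolation=cv2.INTER_CUBIC);im[:,400:]=cv2.resize(q[115:205,170:230],(400,600),interpolation=cv2.INTER_CUBIC)
cv2.imwrite('pics/over.png',im[:,:,::-1]);np.savez('/tmp/over',p=p,d=d,q=q,e=e)
W=pts('side',e);h=cv2.cvtColor(q,cv2.COLOR_RGB2HSV)
m=(h[...,0]>100)&(h[...,0]<125)&(h[...,1]>120)&(np.abs(W[...,0]-.47)<.05)&(np.abs(W[...,1]-.075)<.05)&(W[...,2]>.1)
print(m.sum(),W[m].min(0),W[m].mean(0),W[m].max(0))
```

```text
6.35 [0.47111431 0.07492583 0.17059511] [[-0.157, 0.988, 0.0], [0.988, 0.157, -0.0], [-0.0, 0.0, -1.0]] 0.016390707849544914 24.999826848506927
243 [0.42216439 0.03963911 0.13399053] [0.47321796 0.06801423 0.19602818] [0.517739   0.10467376 0.44451481]
```

View pics/over.png

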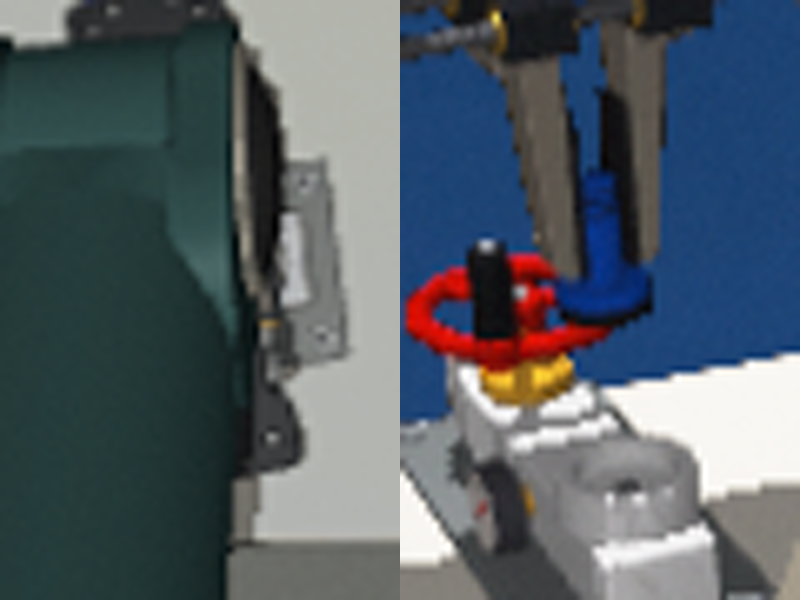

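Run:
```python
from h import *
o=np.load('/tmp/over.npz');q,e=o['q'],o['e'];W=pts('side',e);x,y,z=np.moveaxis(W,-1,0);h=cv2.cvtColor(q,cv2.COLOR_RGB2HSV)
f=lambda a,b:((a+.5)*.15-.5+170-60,(b+.5)*.15-.5+115)
print('disc',ray('side',*f(604,288),.1456),'rim',ray('side',*f(635,477),.066))
m=(h[...,0]>95)&(h[...,0]<130)&(h[...,1]>100)&(z>.125)&(z<.152)&(abs(x-.47)<.03)&(abs(y-.07)<.03)
dk=(z>.125)&(z<.152)&(abs(x-.47)<.03)&(abs(y-.07)<.03)
print(m.sum(),dk.sum(),W[m].min(0),W[m].max(0),W[dk].min(0),W[dk].max(0))
# side wall of disc fit with r=.018
for mm in(m,dk):
    w=W[mm&(z<.1435)];s=least_squares(lambda c:np.hypot(w[:,0]-c[0],w[:,1]-c[1])-.018,[.471,.075],loss='soft_l1',f_scale=.001);print('disc fit',s.x,len(w))
# recess: rim top annulus points
g=(h[...,1]<60)&(z>.064)&(z<.069)&(abs(x-.472)<.035)&(abs(y-.075)<.035);w=W[g];print('rim',len(w),w.min(0),w.max(0),circ(w,.024))
w=W[(h[...,1]<60)&(z>.045)&(z<.063)&(abs(x-.472)<.035)&(y<.065)&(y>.03)]
s=least_squares(lambda c:np.hypot(w[:,0]-c[0],w[:,1]-c[1])-.028,[.471,.075],loss='soft_l1',f_scale=.001);print('boss wall fit',s.x,len(w))
```

```text
disc [0.46786681 0.0665907  0.1456    ] rim [0.4728907  0.06657593 0.066     ]
97 112 [0.4520417  0.05429533 0.13399053] [0.48582926 0.08422414 0.15195725] [0.45087407 0.05429533 0.13399053] [0.48582926 0.08422414 0.15195725]
disc fit [0.46955143 0.07618913] 39
disc fit [0.46940707 0.07591348] 52
rim 116 [0.44449206 0.04774971 0.06400097] [0.49915497 0.10302155 0.06886334] [0.47104956 0.07506179 0.02410264]
boss wall fit [0.47237026 0.0766747 ] 152
```

Run:
```python
from h import *
print(*[v.round(1) for v in plan([.473,.0762,.1085],9)])
```

```text
[0. 0. 0.] [ 1.   2.1 62.1]
```

Scaled: 62 mm / 800 = 0.0775, 45 mm / 800 = 0.0563.

servo_tool(rows=[[[0,0,0],[0.0013,0.0025,0.025],-1],[[0,0,0],[0.0013,0.0025,0.0563],-1],[[0,0,0],[0.0013,0.0025,0.0775],-1],[[0,0,0],[0.0013,0.0025,0.0775],-1],[[0,0,0],[0.0013,0.0025,0.0775],-1],[[0,0,0],[0.0013,0.0025,0.0775],-1]])

```text
t: 7.1
eef_pos: [0.4738, 0.0776, 0.1091]
tcp_rot: [[-0.159, 0.987, 0.002], [0.987, 0.159, 0.001], [0.0, 0.002, -1.0]]
wrist_force: [-0.2, 0.9, -0.7]
opening: 0.0164
finger_force: 25.0
```

Run:
```python
from h import *
q,e=look('side');s=ctrl.read_state();print(s['t'],s['eef_pos'],s['wrist_force'])
cv2.imwrite('pics/low.png',cv2.resize(q[150:210,165:235],(700,600),interpolation=cv2.INTER_CUBIC)[:,:,::-1])
```

```text
7.15 [0.47367285 0.07762828 0.10900508] [-0.05553864  0.96631426 -0.72693033]
```

View pics/low.png

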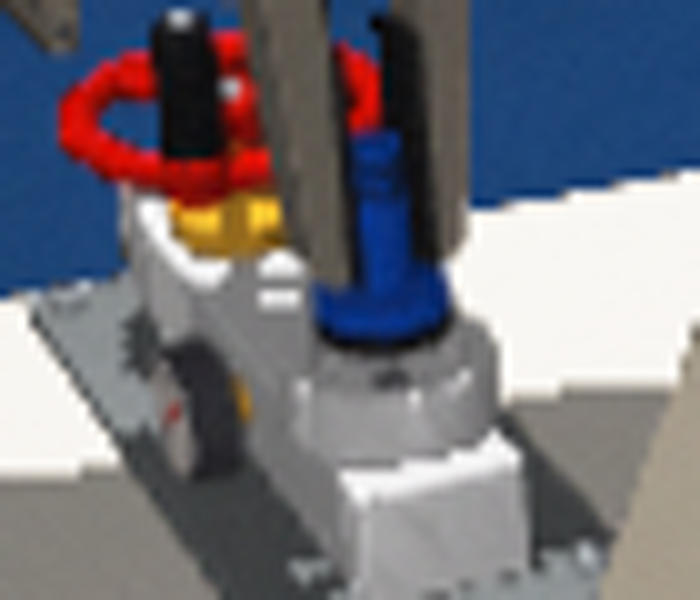

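Run:
```python
from h import *
c=camera_info('side');K=np.array(c['K']);I=np.linalg.inv(np.array(c['extrinsics']))
def pr(p): a=K@(I[:3,:3]@np.array(p)+I[:3,3]);return (a[:2]/a[2]).round(2)
print([pr([.4737,.0776,z]) for z in(.084,.072,.066,.0)],pr([.4837,.0776,.066]),pr([.4737,.0876,.066]))
q,e=look('side');W=pts('side',e);x,y,z=np.moveaxis(W,-1,0);h=cv2.cvtColor(q,cv2.COLOR_RGB2HSV)
b=(h[...,0]>95)&(h[...,0]<130)&(h[...,1]>100)&(abs(x-.47)<.03)&(abs(y-.07)<.03)
for lo,hi in((.070,.083),(.074,.082)):
    w=W[b&(z<hi)&(z>lo)];print('disc',least_squares(lambda c:np.hypot(w[:,0]-c[0],w[:,1]-c[1])-.018,[.471,.075],loss='soft_l1',f_scale=.001).x,len(w))
w=W[(h[...,1]<60)&(z>.048)&(z<.063)&(abs(x-.472)<.035)&(y<.065)&(y>.03)]
print('boss',least_squares(lambda c:np.hypot(w[:,0]-c[0],w[:,1]-c[1])-.028,[.471,.075],loss='soft_l1',f_scale=.001).x,len(w))
v,u=np.mgrid[:384,:512]
for zz in(.0655,):
  g=(h[...,1]<60)&(abs(z-zz)<.0025)&(abs(x-.472)<.035)&(abs(y-.075)<.035);print('rim px',u[g].min(),u[g].max(),W[g].min(0),W[g].max(0))
m=b&(z<.086);print('disc px',u[m].min(),u[m].max(),v[m].max())
```

```text
[array([203.45, 177.93]), array([203.84, 182.11]), array([204.03, 184.18]), array([206.08, 206.27])] [207.82 183.46] [203.04 182.51]
disc [0.47210233 0.07935466] 34
disc [0.47196359 0.07934934] 30
boss [0.47197381 0.07771226] 102
rim px 193 214 [0.44436075 0.04590286 0.0630557 ] [0.49841389 0.09514928 0.06797205]
disc px 196 209 184
```

Scaled: 12 mm / 800 = 0.015, 10 mm / 800 = 0.0125.

servo_tool(rows=[[[0,0,0],[-0.0013,0,0.005],-1],[[0,0,0],[-0.0013,0,0.0088],-1],[[0,0,0],[-0.0013,0,0.0125],-1],[[0,0,0],[-0.0013,0,0.015],-1],[[0,0,0],[-0.0013,0,0.015],-1]])

```text
t: 7.82
eef_pos: [0.4732, 0.0764, 0.0961]
tcp_rot: [[-0.159, 0.987, -0.0], [0.987, 0.159, -0.0], [-0.0, -0.0, -1.0]]
wrist_force: [0.9, -0.3, -0.1]
opening: 0.0159
finger_force: 25.0
```

Scaled: 3 mm / 800 = 0.0038, 2 mm / 800 = 0.0025.

servo_tool(rows=[[[0,0,0],[0,0,0.0013],-1],[[0,0,0],[0,0,0.0025],-1],[[0,0,0],[0,0,0.0038],-1],[[0,0,0],[0,0,0.0038],-1]])

```text
t: 8.32
eef_pos: [0.4734, 0.0765, 0.0935]
tcp_rot: [[-0.159, 0.987, 0.0], [0.987, 0.159, 0.0], [0.0, 0.0, -1.0]]
wrist_force: [-0.8, -0.9, 1.7]
opening: 0.0163
finger_force: 25.0
```

Scaled: -80 mm / 800 = -0.1, -50 mm / 800 = -0.0625.

servo_tool(rows=[[[0,0,0],[0,0,0],-0.2],[[0,0,0],[0,0,0],-0.2],[[0,0,0],[0,0,0],-0.2],[[0,0,0],[0,0,-0.025],-0.2],[[0,0,0],[0,0,-0.0625],-0.2],[[0,0,0],[0,0,-0.1],-0.2],[[0,0,0],[0,0,-0.1],-0.2]])

```text
t: 9.2
eef_pos: [0.4747, 0.0769, 0.175]
tcp_rot: [[-0.159, 0.987, 0.004], [0.987, 0.159, 0.002], [0.001, 0.004, -1.0]]
wrist_force: [-0.3, -0.4, -0.3]
opening: 0.0367
finger_force: 0.0
```

Run:
```python
from h import *
q,e=look('side');s=ctrl.read_state();print(s['t'],s['eef_pos'],s['opening'])
cv2.imwrite('pics/placed.png',cv2.resize(q[140:210,165:235],(600,600),interpolation=cv2.INTER_CUBIC)[:,:,::-1])
W=pts('side',e);x,y,z=np.moveaxis(W,-1,0);h=cv2.cvtColor(q,cv2.COLOR_RGB2HSV)
b=(h[...,0]>95)&(h[...,0]<130)&(h[...,1]>100)&(abs(x-.47)<.03)&(abs(y-.07)<.03)&(z<.13)&(z>.05)
print('top z',np.percentile(z[b],[2,50,97]))
v,u=np.mgrid[:384,:512]
k=(h[...,2]<90)&(h[...,1]<120)&(z>.09)&(z<.14)&(abs(x-.46)<.06)&(abs(y-.195)<.06)
w=W[k];print('knob',np.percentile(w,[3,50,97],axis=0).round(4),least_squares(lambda c:np.hypot(w[:,0]-c[0],w[:,1]-c[1])-.009,[.442,.16],loss='soft_l1',f_scale=.001).x)
```

```text
9.25 [0.47367709 0.07682104 0.17376709] 0.03684334811662895
top z [0.06590137 0.07712439 0.10986051]
knob [[0.4346 0.1501 0.0936]
 [0.4407 0.1548 0.1108]
 [0.4484 0.1595 0.1285]] [0.44297862 0.1622891 ]
```

View pics/placed.png

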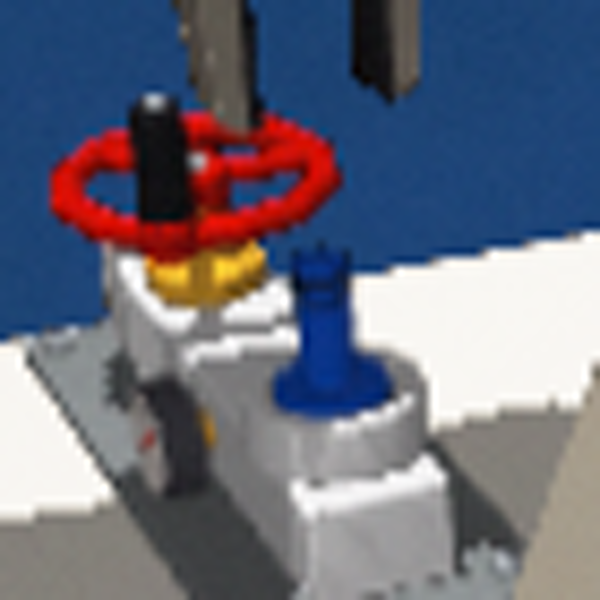

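The plug is seated: its stem top is at about z 0.109, with the disc sunk inside the boss. Now the knob.

Run:
```python
from h import *
for z in(.165,.114): print(*[v.round(1) for v in plan([.4440,.1602,z],9.2)])
```

```text
[ 0.1 -0.  -0. ] [ 87.  -16.    8.8]
[ 0.1 -0.  -0. ] [ 87.  -16.1  59.8]
```

Scaled: 87 mm / 800 = 0.1088, 60 mm / 800 = 0.075.

servo_tool(rows=[[[0,0,0],[0.0375,-0.0063,0.0063],-0.1],[[0,0,0],[0.075,-0.0138,0.01],-0.1],[[0,0,0],[0.1088,-0.02,0.01],-0.1],[[0,0,0],[0.1088,-0.02,0.01],-0.1],[[0,0,0],[0.1088,-0.02,0.0375],-0.1],[[0,0,0],[0.1088,-0.02,0.0738],-0.1],[[0,0,0],[0.1088,-0.02,0.0738],-0.1],[[0,0,0],[0.1088,-0.02,0.0738],-1],[[0,0,0],[0.1088,-0.02,0.0738],-1],[[0,0,0],[0.1088,-0.02,0.0738],-1],[[0,0,0],[0.1088,-0.02,0.0738],-1]], force=30)

```text
t: 10.62
eef_pos: [0.4443, 0.1601, 0.1151]
tcp_rot: [[-0.159, 0.987, 0.002], [0.987, 0.159, 0.001], [0.001, 0.002, -1.0]]
wrist_force: [1.3, -1.6, 4.3]
opening: 0.0172
finger_force: 30.0
```

Run:
```python
from h import *
q,e=look('side');s=ctrl.read_state();print(s['t'],s['eef_pos'],s['opening'],s['finger_force'],s['wrist_force'],s['joints'].round(2))
cv2.imwrite('pics/knob.png',cv2.resize(q[120:210,155:245],(600,600),interpolation=cv2.INTER_CUBIC)[:,:,::-1])
```

```text
10.675 [0.44438139 0.16006297 0.11503219] 0.01721074146693096 30.00155908986926 [ 1.08678912 -1.04342777  5.1152692 ] [-0.81  0.36  0.47  2.15 -0.26  0.68 -0.01]
```

View pics/knob.png

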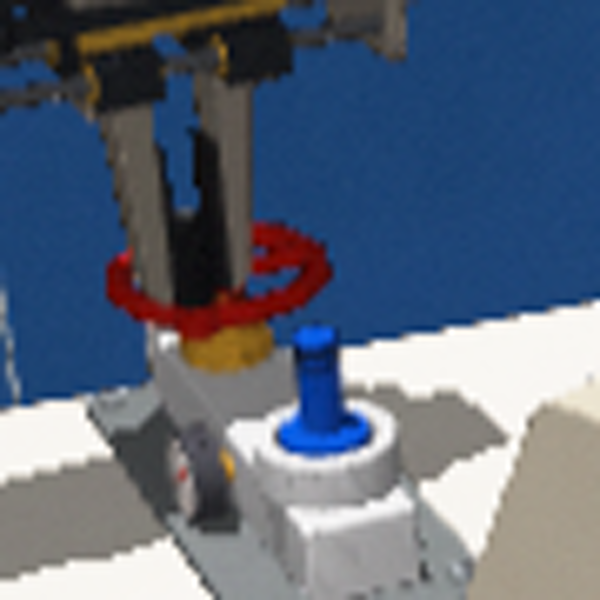

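The fingers hold the knob, and the plug is still seated. Next I'll probe a short clockwise arc to check the axis.

```bash
cat >> h.py <<'E'
def arc(c,th0,th1,n,r=.042):
    R=ctrl.read_state()['tcp_rot'];t=np.radians(np.linspace(th0,th1,n+1));P=np.stack([np.cos(t),np.sin(t),0*t],1)*r
    for d in ((P[1:]-P[0])@R*1000).round(1): print([[0,0,0],[float(d[0]),float(d[1]),0],-1],end=', ')
    print()
E
python3 - <<'E'
from h import *
arc(0,-112.5,-172.5,6)
E
```

```text
[[0, 0, 0], [4.4, -5.9, 0], -1], [[0, 0, 0], [9.7, -10.9, 0], -1], [[0, 0, 0], [15.8, -14.9, 0], -1], [[0, 0, 0], [22.5, -17.8, 0], -1], [[0, 0, 0], [29.7, -19.5, 0], -1], [[0, 0, 0], [37.0, -19.9, 0], -1],
```

Scaled: 15.8 mm / 800 = 0.0198, -14.9 mm / 800 = -0.0186.

servo_tool(rows=[[[0,0,0],[0.0055,-0.0074,0],-1],[[0,0,0],[0.0121,-0.0136,0],-1],[[0,0,0],[0.0198,-0.0186,0],-1]])

```text
t: 11.05
eef_pos: [0.4275, 0.1738, 0.1151]
tcp_rot: [[-0.159, 0.987, 0.003], [0.987, 0.159, 0.001], [0.001, 0.003, -1.0]]
wrist_force: [3.1, 0.6, 3.8]
opening: 0.0174
finger_force: 30.0
```

Scaled: 21.2 mm / 800 = 0.0265, 13.9 mm / 800 = 0.0174.

servo_tool(rows=[[[0,0,0],[0.0084,-0.0036,0],-1],[[0,0,0],[0.0174,-0.0058,0],-1],[[0,0,0],[0.0265,-0.0063,0],-1]])

```text
t: 11.42
eef_pos: [0.4198, 0.1939, 0.115]
tcp_rot: [[-0.159, 0.987, 0.004], [0.987, 0.159, 0.001], [0.0, 0.004, -1.0]]
wrist_force: [6.2, -0.9, 4.5]
opening: 0.0171
finger_force: 30.0
```

Run:
```python
from h import *
s=ctrl.read_state();d=s['eef_pos'][:2]-[.4603,.1988];print(s['eef_pos'],np.hypot(*d),np.degrees(np.arctan2(d[1],d[0])),s['wrist_force'],s['opening'])
arc(0,-172.5,-172.5-150,10)
```

```text
[0.4197668  0.193884   0.11502518] 0.04083022752367401 -173.08475031572635 [ 6.2032719  -0.93641397  4.46930365] 0.017124934205373643
[[0, 0, 0], [10.8, 1.7, 0], -1], [[0, 0, 0], [20.8, 6.2, 0], -1], [[0, 0, 0], [29.3, 13.2, 0], -1], [[0, 0, 0], [35.8, 22.0, 0], -1], [[0, 0, 0], [39.7, 32.3, 0], -1], [[0, 0, 0], [40.8, 43.2, 0], -1], [[0, 0, 0], [39.0, 54.0, 0], -1], [[0, 0, 0], [34.5, 64.0, 0], -1], [[0, 0, 0], [27.6, 72.5, 0], -1], [[0, 0, 0], [18.7, 78.9, 0], -1],
```

Scaled: 39.7 mm / 800 = 0.0496, 35.8 mm / 800 = 0.0448.

servo_tool(rows=[[[0,0,0],[0.0135,0.0021,0],-1],[[0,0,0],[0.026,0.0078,0],-1],[[0,0,0],[0.0366,0.0165,0],-1],[[0,0,0],[0.0448,0.0275,0],-1],[[0,0,0],[0.0496,0.0404,0],-1]])

```text
t: 12.05
eef_pos: [0.4439, 0.2366, 0.1149]
tcp_rot: [[-0.159, 0.987, -0.001], [0.987, 0.159, -0.001], [-0.001, -0.001, -1.0]]
wrist_force: [0.7, -5.6, 12.3]
opening: 0.0172
finger_force: 30.0
```

Scaled: 46.6 mm / 800 = 0.0583, 40.2 mm / 800 = 0.0503.

servo_tool(rows=[[[0,0,0],[0.0014,0.0136,0],-1],[[0,0,0],[-0.0009,0.0271,0],-1],[[0,0,0],[-0.0065,0.0396,0],-1],[[0,0,0],[-0.0151,0.0503,0],-1],[[0,0,0],[-0.0263,0.0583,0],-1]])

```text
t: 12.68
eef_pos: [0.4929, 0.2265, 0.115]
tcp_rot: [[-0.161, 0.987, -0.0], [0.987, 0.161, 0.003], [0.003, 0.0, -1.0]]
wrist_force: [-0.7, 2.7, 8.7]
opening: 0.0174
finger_force: 30.0
```

Run:
```python
from h import *
s=ctrl.read_state();d=s['eef_pos'][:2]-[.4603,.1988];print(s['eef_pos'],np.hypot(*d),np.degrees(np.arctan2(d[1],d[0])),s['wrist_force'],s['opening'])
arc(0,37.5,-112.5,10)
```

```text
[0.4928564  0.22649195 0.1150143 ] 0.04274064567429329 40.38395492214762 [-0.74113317  2.71917907  8.67464106] 0.017366205337453797
[[0, 0, 0], [-10.3, 3.9, 0], -1], [[0, 0, 0], [-21.2, 5.0, 0], -1], [[0, 0, 0], [-32.0, 3.2, 0], -1], [[0, 0, 0], [-42.0, -1.3, 0], -1], [[0, 0, 0], [-50.5, -8.2, 0], -1], [[0, 0, 0], [-56.9, -17.1, 0], -1], [[0, 0, 0], [-60.8, -27.4, 0], -1], [[0, 0, 0], [-61.9, -38.3, 0], -1], [[0, 0, 0], [-60.1, -49.1, 0], -1], [[0, 0, 0], [-55.6, -59.1, 0], -1],
```

Scaled: -50.5 mm / 800 = -0.0631, -21.2 mm / 800 = -0.0265.

servo_tool(rows=[[[0,0,0],[-0.0129,0.0049,0],-1],[[0,0,0],[-0.0265,0.0063,0],-1],[[0,0,0],[-0.04,0.004,0],-1],[[0,0,0],[-0.0525,-0.0016,0],-1],[[0,0,0],[-0.0631,-0.0103,0],-1]])

```text
t: 13.3
eef_pos: [0.4973, 0.1791, 0.1153]
tcp_rot: [[-0.165, 0.986, 0.011], [0.986, 0.165, 0.006], [0.004, 0.011, -1.0]]
wrist_force: [-1.5, -1.5, -1.1]
opening: 0.0091
finger_force: 0.0
```

Scaled: -50.9 mm / 800 = -0.0636, -40.9 mm / 800 = -0.0511.

servo_tool(rows=[[[0,0,0],[-0.008,-0.0111,0],-1],[[0,0,0],[-0.0129,-0.024,0],-1],[[0,0,0],[-0.0143,-0.0376,0],-1],[[0,0,0],[-0.012,-0.0511,0],-1],[[0,0,0],[-0.0064,-0.0636,0],-1]])

```text
t: 13.92
eef_pos: [0.4426, 0.1601, 0.1143]
tcp_rot: [[-0.159, 0.987, -0.0], [0.987, 0.159, 0.0], [0.0, -0.0, -1.0]]
wrist_force: [0.3, 0.2, 0.5]
opening: 0.0006
finger_force: 0.0
```

Run:
```python
from h import *
s=ctrl.read_state();d=s['eef_pos'][:2]-[.4603,.1988];print(s['eef_pos'],np.hypot(*d),np.degrees(np.arctan2(d[1],d[0])),s['wrist_force'],s['opening'])
P=np.array([[.4443,.1601],[.4275,.1738],[.4198,.1939],[.4439,.2366],[.4929,.2265],s['eef_pos'][:2]]);print(circ(P,.042))
```

```text
[0.44262114 0.16007282 0.11432714] 0.04257154578211917 -114.53657378427866 [0.32293972 0.23799184 0.47542388] 0.0006112483179425399
[0.46169703 0.19822307 0.04218397]
```

The knob slipped out somewhere past +37°, possibly at the stop. I'll raise the hand and look.

Scaled: -80 mm / 800 = -0.1, -60 mm / 800 = -0.075.

servo_tool(rows=[[[0,0,0],[0,0,-0.0313],-1],[[0,0,0],[-0.0375,-0.025,-0.075],-0.2],[[0,0,0],[-0.075,-0.075,-0.1],-0.2],[[0,0,0],[-0.075,-0.075,-0.1],-0.2]])

```text
t: 14.42
eef_pos: [0.3923, 0.0901, 0.1955]
tcp_rot: [[-0.157, 0.988, 0.001], [0.988, 0.157, 0.004], [0.003, 0.002, -1.0]]
wrist_force: [0.0, 0.1, 1.2]
opening: 0.0285
finger_force: 0.0
```

```bash
cat > kn.py <<'E'
from h import *
print(circ(np.array([[.4443,.1601],[.4275,.1738],[.4198,.1939],[.4439,.2366],[.4929,.2265]]),.042))
s=ctrl.read_state();print(s['t'],s['eef_pos'])
for i in(0,1):
  for n in('side','top'):
    q,e=look(n);W=pts(n,e);x,y,z=np.moveaxis(W,-1,0);h=cv2.cvtColor(q,cv2.COLOR_RGB2HSV)
    k=(h[...,2]<90)&(h[...,1]<140)&(z>.1)&(z<.1345)&(abs(np.hypot(x-.4605,y-.1985)-.042)<.016);w=W[k]
    if len(w)>8:
        f=least_squares(lambda c:np.hypot(w[:,0]-c[0],w[:,1]-c[1])-.009,w.mean(0)[:2]+[0,.004],loss='soft_l1',f_scale=.001).x;c=f if n=='side' else w.mean(0)
        print(n,len(w),w.mean(0).round(4),f.round(4),np.ptp(w,axis=0).round(3),'ang',np.degrees(np.arctan2(c[1]-.1985,c[0]-.4610)))
cv2.imwrite('pics/after%d.png'%(s['t']*100),cv2.resize(look('side')[0][120:210,155:245],(600,600),interpolation=cv2.INTER_CUBIC)[:,:,::-1])
E
python3 kn.py; ls pics
```

```text
[0.46158914 0.1984373  0.04205194]
14.425 [0.39234598 0.09011988 0.19547238]
side 59 [0.4993 0.1991 0.1151] [0.5014 0.206 ] [0.015 0.013 0.031] ang 10.534664726391744
top 16 [0.5021 0.2035 0.1247] [0.5039 0.2081] [0.013 0.014 0.022] ang 6.893772252452627
side 55 [0.4989 0.1995 0.115 ] [0.5014 0.2066] [0.014 0.016 0.029] ang 11.391866592295264
top 15 [0.5023 0.2039 0.1247] [0.5044 0.2083] [0.012 0.012 0.024] ang 7.422942962983744
after1442.png
crops.png
hover.png
hover2.png
knob.png
low.png
over.png
placed.png
side1.png
top1.png
```

The knob is now at about 10°. I'll regrip it there closing along the tangent (world y), so the push doesn't rely on friction.

Run:
```python
from h import *
for z in(.195,.165,.114): print(*[v.round(1) for v in plan([.5029,.2055,z],99)])
```

```text
[ -0.1   0.  -89.8] [ 94.7 125.6  -1.2]
[ -0.1   0.  -89.8] [ 94.7 125.6  28.8]
[ -0.1   0.  -89.8] [ 94.7 125.6  79.8]
```

Scaled: 126 mm / 800 = 0.1575, 112 mm / 800 = 0.14, -90 degrees / 180 = -0.5.

servo_tool(rows=[[[0,0,-0.0556],[0.0125,0.0175,0],-0.1],[[0,0,-0.1111],[0.0263,0.035,0],-0.1],[[0,0,-0.1667],[0.04,0.0525,0],-0.1],[[0,0,-0.2222],[0.0525,0.07,0],-0.1],[[0,0,-0.2778],[0.065,0.0875,0],-0.1],[[0,0,-0.3333],[0.0788,0.105,0],-0.1],[[0,0,-0.3889],[0.0925,0.1225,0],-0.1],[[0,0,-0.4444],[0.105,0.14,0],-0.1],[[0,0,-0.5],[0.1188,0.1575,0.0063],-0.1],[[0,0,-0.5],[0.1188,0.1575,0.0363],-0.1],[[0,0,-0.5],[0.1188,0.1575,0.0363],-0.1],[[0,0,-0.5],[0.1188,0.1575,0.0363],-0.1]])

```text
t: 16.18
eef_pos: [0.5033, 0.2051, 0.1651]
tcp_rot: [[-0.987, -0.159, -0.001], [-0.159, 0.987, -0.001], [0.001, -0.001, -1.0]]
wrist_force: [-1.1, -0.6, 0.2]
opening: 0.0415
finger_force: 0.0
```

```bash
python3 - <<'E'
from h import *
s=ctrl.read_state();print(s['eef_pos'],s['joints'].round(2))
print(*[v.round(1) for v in plan([.5029,.2055,.114],99)])
E
python3 kn.py
```

```text
[0.50327699 0.20512659 0.16509099] [-0.67  0.38  0.27  1.94 -0.13  0.84  1.4 ]
[-0.  -0.   0.2] [ 0.3  0.5 51.1]
[0.46158914 0.1984373  0.04205194]
16.175 [0.50327699 0.20512659 0.16509099]
side 59 [0.499  0.1985 0.1151] [0.5009 0.2059] [0.015 0.012 0.032] ang 10.50033685667839
side 60 [0.4991 0.1992 0.1152] [0.5008 0.2065] [0.015 0.01  0.032] ang 11.352112203054945
```

Scaled: 50 mm / 800 = 0.0625, 25 mm / 800 = 0.0313.

servo_tool(rows=[[[0,0,0],[0,0,0.0313],-0.1],[[0,0,0],[0,0,0.0625],-0.1],[[0,0,0],[0,0,0.0625],-0.1],[[0,0,0],[0,0,0.0625],-1],[[0,0,0],[0,0,0.0625],-1],[[0,0,0],[0,0,0.0625],-1],[[0,0,0],[0,0,0.0625],-1]], force=45)

```text
t: 17.3
eef_pos: [0.5037, 0.2054, 0.1162]
tcp_rot: [[-0.987, -0.159, 0.001], [-0.159, 0.987, 0.001], [-0.002, 0.001, -1.0]]
wrist_force: [-0.0, -0.2, 4.8]
opening: 0.0168
finger_force: 45.0
```

Run:
```python
from h import *
s=ctrl.read_state();d=s['eef_pos'][:2]-[.4616,.1984];print(s['eef_pos'],np.hypot(*d),np.degrees(np.arctan2(d[1],d[0])),s['wrist_force'],s['opening'])
arc(0,9,-21,3)
```

```text
[0.50374641 0.20535159 0.11621469] 0.04271585830426057 9.365990103489484 [-0.03971144 -0.21322441  4.75621988] 0.016774492657090006
[[0, 0, 0], [0.7, -7.3, 0], -1], [[0, 0, 0], [2.6, -14.4, 0], -1], [[0, 0, 0], [5.7, -21.0, 0], -1],
```

Scaled: -7.3 mm / 800 = -0.0091, -4 mm / 800 = -0.005.

servo_tool(rows=[[[0,0,0],[0.0001,-0.0025,0],-1],[[0,0,0],[0.0004,-0.005,0],-1],[[0,0,0],[0.0009,-0.0091,0],-1]])

```text
t: 17.68
eef_pos: [0.504, 0.2029, 0.1163]
tcp_rot: [[-0.987, -0.161, 0.003], [-0.161, 0.987, 0.007], [-0.004, 0.007, -1.0]]
wrist_force: [-0.5, 15.1, 1.2]
opening: 0.0172
finger_force: 45.0
```

Scaled: -3 mm / 800 = -0.0038, 0.3 mm / 800 = 0.0004.

servo_tool(rows=[[[0,0,0],[0.0004,-0.0038,0],-1],[[0,0,0],[0.0004,-0.0038,0],-1],[[0,0,0],[0.0004,-0.0038,0],-1]])

```text
t: 18.05
eef_pos: [0.504, 0.2027, 0.1163]
tcp_rot: [[-0.986, -0.164, 0.003], [-0.164, 0.986, 0.01], [-0.005, 0.009, -1.0]]
wrist_force: [0.6, 17.4, -0.7]
opening: 0.0168
finger_force: 45.0
```

The wheel is hard against its stop: 17 N, and it no longer moves. The TCP angle is about 6°. Now I'll plan the two turns back, anticlockwise.

Run:
```python
from h import *
a=np.radians(9.16);R=np.array([[-np.cos(a),-np.sin(a)],[-np.sin(a),np.cos(a)]])
C=np.array([.4616,.1984]);f=lambda t:C+.042*np.array([np.cos(np.radians(t)),np.sin(np.radians(t))])
def seq(p0,ts): print('['+', '.join('[[0,0,0],[%.1f,%.1f,0],-1]'%tuple(R.T@(f(t)-p0)*1000) for t in ts)+']')
seq(np.array([.5044,.1950]),[6+15*i for i in range(12)])
seq(f(171),[171+15*i for i in range(1,13)])
seq(f(351),[351+15*i for i in range(1,13)])
```

```text
[[[0,0,0],[-0.2,7.9,0],-1], [[0,0,0],[0.6,18.8,0],-1], [[0,0,0],[4.2,29.1,0],-1], [[0,0,0],[10.4,38.2,0],-1], [[0,0,0],[18.7,45.3,0],-1], [[0,0,0],[28.6,50.1,0],-1], [[0,0,0],[39.4,52.1,0],-1], [[0,0,0],[50.3,51.3,0],-1], [[0,0,0],[60.7,47.6,0],-1], [[0,0,0],[69.7,41.5,0],-1], [[0,0,0],[76.9,33.1,0],-1], [[0,0,0],[81.6,23.3,0],-1]]
[[[0,0,0],[2.0,-10.8,0],-1], [[0,0,0],[1.2,-21.7,0],-1], [[0,0,0],[-2.4,-32.1,0],-1], [[0,0,0],[-8.6,-41.1,0],-1], [[0,0,0],[-16.9,-48.3,0],-1], [[0,0,0],[-26.8,-53.0,0],-1], [[0,0,0],[-37.6,-55.0,0],-1], [[0,0,0],[-48.5,-54.2,0],-1], [[0,0,0],[-58.9,-50.6,0],-1], [[0,0,0],[-67.9,-44.4,0],-1], [[0,0,0],[-75.1,-36.1,0],-1], [[0,0,0],[-79.8,-26.2,0],-1]]
[[[0,0,0],[-2.0,10.8,0],-1], [[0,0,0],[-1.2,21.7,0],-1], [[0,0,0],[2.4,32.1,0],-1], [[0,0,0],[8.6,41.1,0],-1], [[0,0,0],[16.9,48.3,0],-1], [[0,0,0],[26.8,53.0,0],-1], [[0,0,0],[37.6,55.0,0],-1], [[0,0,0],[48.5,54.2,0],-1], [[0,0,0],[58.9,50.6,0],-1], [[0,0,0],[67.9,44.4,0],-1], [[0,0,0],[75.1,36.1,0],-1], [[0,0,0],[79.8,26.2,0],-1]]
```

servo_tool(rows=[[[0,0,0],[-0.0003,0.0099,0],-1],[[0,0,0],[0.0008,0.0235,0],-1],[[0,0,0],[0.0053,0.0364,0],-1],[[0,0,0],[0.013,0.0478,0],-1],[[0,0,0],[0.0234,0.0566,0],-1],[[0,0,0],[0.0358,0.0626,0],-1]])

```text
t: 18.8
eef_pos: [0.4685, 0.2408, 0.1161]
tcp_rot: [[-0.987, -0.159, 0.003], [-0.159, 0.987, 0.002], [-0.003, 0.001, -1.0]]
wrist_force: [3.2, -0.9, 7.3]
opening: 0.0173
finger_force: 45.0
```

```bash
cat > st.py <<'E'
from h import *
s=ctrl.read_state();d=s['eef_pos'][:2]-[.4616,.1984];print(s['t'],s['eef_pos'],np.hypot(*d).round(4),np.degrees(np.arctan2(d[1],d[0])).round(1),s['wrist_force'],s['opening'],s['joints'].round(2))
E
python3 st.py
```

```text
18.8 [0.46846912 0.24075497 0.11614322] 0.0429 80.8 [ 3.16583222 -0.8621894   7.26305825] 0.01728188018596493 [-0.74  0.42  0.25  2.01 -0.15  0.72  1.33]
```

Scaled: 53 mm / 800 = 0.0663, 48.3 mm / 800 = 0.0604.

servo_tool(rows=[[[0,0,0],[0.0135,0.0025,0],-1],[[0,0,0],[0.0271,0.0015,0],-1],[[0,0,0],[0.0401,-0.0031,0],-1],[[0,0,0],[0.0514,-0.0108,0],-1],[[0,0,0],[0.0604,-0.0213,0],-1],[[0,0,0],[0.0663,-0.0335,0],-1]])

```text
t: 19.55
eef_pos: [0.4205, 0.2059, 0.1162]
tcp_rot: [[-0.987, -0.16, 0.003], [-0.16, 0.987, 0.003], [-0.004, 0.002, -1.0]]
wrist_force: [5.8, 2.2, 3.8]
opening: 0.0169
finger_force: 45.0
```

servo_tool(rows=[[[0,0,0],[0.0025,-0.0135,0],-1],[[0,0,0],[0.0015,-0.0271,0],-1],[[0,0,0],[-0.003,-0.0401,0],-1],[[0,0,0],[-0.0108,-0.0514,0],-1],[[0,0,0],[-0.0211,-0.0604,0],-1],[[0,0,0],[-0.0335,-0.0663,0],-1]])

```text
t: 20.3
eef_pos: [0.4533, 0.1581, 0.116]
tcp_rot: [[-0.987, -0.16, -0.002], [-0.16, 0.987, 0.002], [0.002, 0.002, -1.0]]
wrist_force: [-3.6, 3.8, 13.0]
opening: 0.0171
finger_force: 45.0
```

```bash
python3 st.py
```

```text
20.3 [0.45329239 0.15806417 0.11600833] 0.0412 -101.6 [-3.63054606  3.82589935 12.9930834 ] 0.017087658647446196 [-0.63  0.36  0.27  2.12 -0.15  0.68  1.47]
```

servo_tool(rows=[[[0,0,0],[-0.0135,-0.0025,0],-1],[[0,0,0],[-0.0271,-0.0015,0],-1],[[0,0,0],[-0.0401,0.003,0],-1],[[0,0,0],[-0.0514,0.0108,0],-1],[[0,0,0],[-0.0604,0.0211,0],-1],[[0,0,0],[-0.0663,0.0335,0],-1]])

```text
t: 21.05
eef_pos: [0.5031, 0.1899, 0.1161]
tcp_rot: [[-0.988, -0.158, 0.001], [-0.158, 0.988, -0.002], [-0.0, -0.002, -1.0]]
wrist_force: [1.5, -4.5, 11.0]
opening: 0.0168
finger_force: 45.0
```

Scaled: 53 mm / 800 = 0.0663, 48.3 mm / 800 = 0.0604.

servo_tool(rows=[[[0,0,0],[-0.0025,0.0135,0],-1],[[0,0,0],[-0.0015,0.0271,0],-1],[[0,0,0],[0.003,0.0401,0],-1],[[0,0,0],[0.0108,0.0514,0],-1],[[0,0,0],[0.0211,0.0604,0],-1],[[0,0,0],[0.0335,0.0663,0],-1]])

```text
t: 21.8
eef_pos: [0.469, 0.2407, 0.1162]
tcp_rot: [[-0.987, -0.159, 0.004], [-0.159, 0.987, 0.002], [-0.004, 0.001, -1.0]]
wrist_force: [4.4, -0.1, 4.9]
opening: 0.0168
finger_force: 45.0
```

```bash
python3 st.py
```

```text
21.8 [0.46901465 0.24065566 0.1161831 ] 0.0429 80.0 [ 4.35583699 -0.14901278  4.90548769] 0.016808664694771668 [-0.75  0.42  0.25  2.01 -0.16  0.72  1.34]
```

One turn plus 75° done, and the grip is steady. Continuing the second turn.

Scaled: 53 mm / 800 = 0.0663, 48.3 mm / 800 = 0.0604.

servo_tool(rows=[[[0,0,0],[0.0135,0.0025,0],-1],[[0,0,0],[0.0271,0.0015,0],-1],[[0,0,0],[0.0401,-0.0031,0],-1],[[0,0,0],[0.0514,-0.0108,0],-1],[[0,0,0],[0.0604,-0.0213,0],-1],[[0,0,0],[0.0663,-0.0335,0],-1]])

```text
t: 22.55
eef_pos: [0.4206, 0.2064, 0.1162]
tcp_rot: [[-0.987, -0.16, 0.004], [-0.16, 0.987, 0.003], [-0.004, 0.003, -1.0]]
wrist_force: [5.4, 4.1, 3.0]
opening: 0.0169
finger_force: 45.0
```

Scaled: -53 mm / 800 = -0.0663, -48.3 mm / 800 = -0.0604.

servo_tool(rows=[[[0,0,0],[0.0025,-0.0135,0],-1],[[0,0,0],[0.0015,-0.0271,0],-1],[[0,0,0],[-0.003,-0.0401,0],-1],[[0,0,0],[-0.0108,-0.0514,0],-1],[[0,0,0],[-0.0211,-0.0604,0],-1],[[0,0,0],[-0.0335,-0.0663,0],-1]])

```text
t: 23.3
eef_pos: [0.4527, 0.1582, 0.116]
tcp_rot: [[-0.987, -0.16, -0.003], [-0.16, 0.987, 0.002], [0.003, 0.002, -1.0]]
wrist_force: [-4.2, 3.2, 14.8]
opening: 0.0171
finger_force: 45.0
```

Scaled: -53 mm / 800 = -0.0663, -48.3 mm / 800 = -0.0604.

servo_tool(rows=[[[0,0,0],[-0.0135,-0.0025,0],-1],[[0,0,0],[-0.0271,-0.0015,0],-1],[[0,0,0],[-0.0401,0.003,0],-1],[[0,0,0],[-0.0514,0.0108,0],-1],[[0,0,0],[-0.0604,0.0211,0],-1],[[0,0,0],[-0.0663,0.0335,0],-1]])

```text
t: 24.05
eef_pos: [0.5029, 0.1893, 0.1161]
tcp_rot: [[-0.988, -0.157, 0.0], [-0.157, 0.988, -0.002], [0.0, -0.002, -1.0]]
wrist_force: [0.2, -5.8, 11.5]
opening: 0.0172
finger_force: 45.0
```

```bash
python3 st.py
```

```text
24.05 [0.50293331 0.18930337 0.11607532] 0.0423 -12.4 [ 0.18632069 -5.76854732 11.48717353] 0.01717204764112989 [-0.64  0.44  0.27  1.99 -0.17  0.74  1.46]
```

Scaled: 14 mm / 800 = 0.0175, 10 mm / 800 = 0.0125.

servo_tool(rows=[[[0,0,0],[-0.002,0.0063,0],-1],[[0,0,0],[-0.0033,0.0125,0],-1],[[0,0,0],[-0.0038,0.0175,0],-1],[[0,0,0],[-0.0038,0.0175,0],-1],[[0,0,0],[-0.0038,0.0175,0],-1],[[0,0,0],[-0.0038,0.0175,0],-1],[[0,0,0],[-0.0038,0.0175,0],-1]])

```text
t: 24.92
eef_pos: [0.5038, 0.2047, 0.1161]
tcp_rot: [[-0.987, -0.158, 0.001], [-0.158, 0.987, -0.001], [-0.001, -0.001, -1.0]]
wrist_force: [1.7, -3.9, 8.7]
opening: 0.0166
finger_force: 45.0
```

```bash
python3 st.py
python3 - <<'E'
from h import *
q,e=look('side');s=ctrl.read_state();print(abs(s['joint_velocities']).max(),s['finger_force'])
cv2.imwrite('pics/final.png',cv2.resize(q[120:210,155:245],(600,600),interpolation=cv2.INTER_CUBIC)[:,:,::-1])
E
```

```text
24.925 [0.50378067 0.20474803 0.11613246] 0.0427 8.6 [ 1.66899396 -3.88080358  8.73944805] 0.01661405268001705 [-0.66  0.45  0.27  1.97 -0.17  0.74  1.44]
0.0018082743245578675 45.00310565741529
```

View pics/final.png

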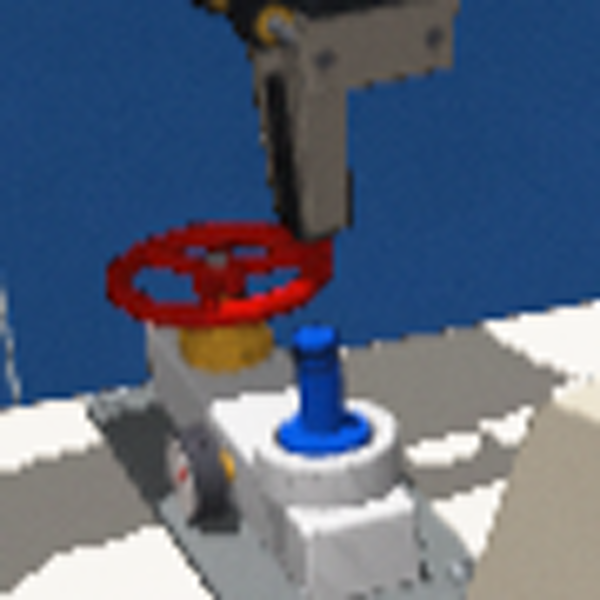

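The plug is still seated at (320,435), the fingers hold the knob at about (315,215), and the wheel is at rest.

```bash
python3 -c "
from cell import ctrl
print(ctrl.sign_off())"
```

```text
the job is handed in; nothing more can be done
None
```

I handed the job in at about 25 s; no verdict was returned, but my readings before hand-in show the plug seated and released, the wheel closed to its stop then backed off two turns (within about 3° by TCP angle), and the knob still gripped at 45 N.

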